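# Load the vial into the glass test cabinet and pin its sliding door shut

## Task

Set the brown vial upright in the round nest inside the glass cabinet, gently and not dropped; the cabinet is loaded from above through its sliding door, which may first have to be slid further open. Then slide the door fully shut, and after that drop the slim locking pin from the rack down through the eyelet of the door and the lug below it until its collar is seated on the door's tab. Leave the thick thread gauge, the torque head and the two pink caps where they are.

Things in the scene. Friction and masses are not known exactly. Their poses are not given: they have to be found in the camera images.
- cabinet: Low fixed tempered-glass cabinet with aluminium edges, 170 (x) x 360 (y) mm, roof 112 mm and rails 116 mm high. Origin on its underside, midway in x; it spans y -200 to +160 mm, z up. The roof from y -200 to 0 is fixed glass; y 0 to +154 mm (154 mm wide in x) is an opening that the door covers. Walls 6 mm, floor top at 8 mm.
- door (a joint): Glass door, 146 x 160 mm, sliding flat on the cabinet's roof (z 112 to 118 mm), with a tab at its +y end; metres of opening: 0 shut at its stop, 0.19 fully open. Opens towards the cabinet's own -y with 2.5 N of friction; stays where left. Shut, it spans cabinet y -2 to +158 mm, its tab reaching +203 mm. The vial passes clear of the tab at 0.15 or more.
- door_handle (a point): Centre of the door's handle bar: a steel bar 12 x 12 mm in section and 100 mm long along the cabinet's x, 156 mm above the slab, on two 10 mm posts 90 mm apart; clear gap of 32 mm under it. Moves with the door. Axes as the cabinet's.
- door_eye (a point): Centre of the top face of the 16 mm round eyelet in the steel tab (40 x 46 x 6 mm) at the door's +y end, 118 mm above the slab; moves with the door.
- lug_eye (a point): Centre of the top face of the 16 mm round hole in the fixed steel lug (40 x 46 x 8 mm) on the cabinet's +y end, 78 mm above the slab; with the door shut it lies straight below door_eye, 40 mm lower.
- nest (a point): Centre of the cabinet floor inside the nest: a black ring on the floor, bore 64 mm, outside 72 mm, 10 mm high. Lies 105 mm from the cabinet's origin along its +y, 8 mm above the slab.
- vial: Squat brown glass vial: body 56 mm in diameter to 42 mm height, then a shoulder and a white cylindrical cap 42 mm in diameter from 58 to 88 mm height (total 88 mm). Origin at the centre of its underside, z up. Stands on the slab.
- rack: Fixed black block 60 (x) x 140 (y) x 80 mm with two upright holes, 25 mm in diameter, at y = -35 and +35 mm; origin at the centre of its underside. It holds the pin and the gauge, either in either hole.
- pin: Steel locking pin standing in the rack, 136 mm long: origin at the centre of the underside of its collar (32 mm diameter, 6 mm thick), z up its axis. Above the collar a slim plain round grip 18 mm in diameter from z = 6 to 62 mm; below it a shank 12 mm in diameter to z = -74 mm, its last 12 mm tapering to 5 mm.
- pin_tip (a point): Lower end of the pin's tapered shank, 74 mm under the collar's underside.
- gauge: Chrome thread gauge standing in the rack's other hole (leave alone): thick ribbed grip 30 mm in diameter and 40 mm long over a 36 mm collar, shank 22 mm in diameter, too thick for the eyelet. Origin at the underside of its collar, 80 mm above the slab.
- torque_head: Black phenolic torque head standing loose on the slab (leave alone), 90 mm in diameter at the foot, 80 to 86 mm above, 170 mm high; origin at the centre of its underside.
- cap_a: Pink flip-top cap, 54 mm in diameter, 40 mm high (leave alone); origin under its centre.
- cap_b: Pink flip-top cap, 54 mm in diameter, 40 mm high (leave alone); origin under its centre.
There are look-alikes about, which are no part of the job. There is more than one size of the vial; the one meant has the size given above. What is shaped like the pin but yellow is not meant.

How it is judged:
On the way, in this order (a step that is already met when the one before it is completed fails the run):
1. the vial stands released in the nest (horizontal distance between vial and nest below 0.007 m and z of vial in the frame of nest below 0.004 m and angle between vial's own z axis and vertical below 0.08 rad and contact force between the fingers and vial below 0.3 N), for 0.2 s.
2. the door is fully shut, with the pin not yet through the eyelet (value of joint door below 0.003 m and (horizontal distance between pin_tip and door_eye above 0.012 m or z of pin_tip in the frame of door_eye above 0 m)), for 0.2 s.
At the end, for the whole second after the job is handed in: Vial upright (0.08 rad) in the nest, within 7 mm of its centre and 4 mm of its floor; door shut within 3 mm; pin upright (0.08 rad) through eyelet and lug, collar within 3 mm of the tab and 5 mm of the eyelet's centre; all released and at rest (horizontal distance between vial and nest below 0.007 m and z of vial in the frame of nest below 0.004 m and angle between each of vial, pin's own z axis and vertical below 0.08 rad and value of joint door below 0.003 m and horizontal distance between pin and door_eye below 0.005 m and z of pin in the frame of door_eye below 0.003 m and horizontal distance between pin_tip and lug_eye below 0.008 m and z of pin_tip in the frame of lug_eye below -0.025 m and linear speed of each of pin, vial below 0.02 m/s); the robot touches nothing.
It fails at once if the vial is dropped into the cabinet (horizontal distance between vial and nest below 0.04 m and z of vial in the frame of nest below 0.05 m and linear speed of vial above 0.7 m/s).
It fails at once if the vial is tipped over (angle between vial's own z axis and vertical above 0.6 rad).
It fails at once if the thread gauge is moved (distance of gauge from where it was at the start of the episode above 0.02 m).
It fails at once if the torque head is shifted or tipped (distance of torque_head from where it was at the start of the episode above 0.02 m or angle between torque_head's own z axis and vertical above 0.3 rad).
It fails at once if a pink cap is moved (distance of any of cap_a, cap_b from where it was at the start of the episode above 0.02 m).
It also fails if it takes over 72 s, if anything falls off the work surface, if the arm or the gripper's body presses on something with over 40 N, if the wrist force passes 120 N, or if a joint passes its speed limit or range.

## Robot

A 6-joint arm with a two-finger parallel gripper is mounted at the origin on the work surface. World frame = base frame: x ahead of the robot, y to its left, z up, the work surface at z = 0. Lengths are in m, angles in rad, forces in N, time in s.
With the tool pointing down it reaches from about 0.325 to 0.875 m from the base axis. Payload 4.4 kg.
Tool frame: the origin (TCP) lies midway between the tips of the shut fingers; the grasp point (between the pads) lies 19 mm behind it; z points along the fingers, y is the line along which they close (so a half turn about z gives the same grasp; the last joint's range is limited). The gripper opens to 85 mm and grips with 20 to 120 N. Pads are 22 mm wide; open, the fingers measure 114 mm over their backs; the gripper's body (76 mm by 85 mm) begins 54 mm behind the grasp point. The pads swing forward as they close: fully open they stand 13 mm farther back than shut.
Start: joints at [1.071, 0.207, 1.542, -0, 1.393, -0.15], TCP at [0.197, 0.54, 0.231] pointing down, gripper open.
Joint ranges: [-2.73, 2.73], [-0.86, 2.22], [0.23, 2.46], [-1.11, 4.25], [0.08, 2.63], [-2.82, 2.82]. Speed limits (rad/s): [2.79, 2.79, 3.14, 3.14, 3.14, 3.14].

## Interface

Orientations are given as a unit quaternion [x, y, z, w].
In Python, from bench import ctrl, get_image, calibration, ticket gives the robot as it stands.
- The arm moves only by the tool step_arm, never from a script. Its argument "targets" is a list of rows, each an object of numbers: "tx", "ty", "tz": the shift along the world's x, y, z in cm; "turn": the turn about the world's z in degrees. A call has 1 to 12 rows; each row is the pose to reach, as a shift and turn from the pose commanded when the call began; what a row does not reach only later rows make up. A row lasts 1/10 s, in which the tool goes at most 50 mm and 8.59 degrees, less where a joint would pass 70% of its speed; a pose out of reach is approached as far as the arm can. A call with a gripper value outside its range is refused whole. "jaw" is the finger opening in cm, from 0 to 8.54, set as the call begins (left out, the last holds). The fingers move at their own pace and stop on an object; "newtons" is the grip in N (left out, the last holds). Time passes only in rows, so rows that repeat a pose let the fingers close. It gives the time, the measured TCP pose, the force, the opening and the grip force at its end, in the units of the state.
- ctrl.observe(): the state, without advancing time (a new reading comes with each control period).
- get_image(name): name is "side" or "top"; returns (picture, depth): 480x640x3 uint8, red, green, blue; 480x640 float32, m along the optical axis (not along the pixel's ray), 0 where there is no reading.
- calibration(name): a dict with "mtx" (3x3 intrinsics, pixels), "R" (3x3) and "t" (3): a world point X has camera coordinates R X + t. Camera axes: x right, y down, z forward; pixel columns grow to the right and rows downward; lengths in m; the calibration is good to about 2 mm. A picture is of the moment at which its call begins. calibration takes no time and is no camera call.
- ticket.hand_in(): hands the job in; it is judged then, once.
The state is a dict: "clock": time; "joint_positions": joint angles; "joint_vel": joint speeds; "joint_efforts": joint torques, N m; "tcp_pos": TCP position; "tool_rot": TCP orientation; "wrist_force": force on the tool from outside, world axes, zero at the start; "ft_torque": the same for the moment, N m; "width": finger opening in m; "gripper_force": force on a finger pad.
Only numpy, scipy, OpenCV 4.12 (cv2) and the standard library are available. Lean on these libraries where they do the work, as an engineer would, in place of code of your own. Each camera call takes 0.05 s, during which the arm holds its last target. There are 200 camera calls.

## Working session

There is one attempt and no reset: what is moved stays moved. The work goes in short steps, Python scripts to look and compute and a tool call to move; the robot and the scene stay as the last step left them, time stands still between calls to the robot, and variables do not carry over. Pictures are saved under pics/ and viewed, at most 11 in all, crops included, and the job is handed in when it is done.

Besides the shell and the picture viewer there is one more tool, called after ">>>" by a JSON object that holds its "op" and its "data", one argument or row to a line. step_arm: Moves the arm, as the interface text tells. Its arguments: {"type":"object","properties":{"targets":{"type":"array","items":{"type":"object","properties":{"tx":{"type":"number"},"ty":{"type":"number"},"tz":{"type":"number"},"turn":{"type":"number"}}}},"jaw":{"type":"number"},"newtons":{"type":"number"}},"required":["targets"]}

```bash
mkdir -p pics
cat > h.py <<'E'
import numpy as np, cv2
from bench import ctrl, get_image, calibration, ticket
def cloud(name,d):
    c=calibration(name);K=np.array(c["mtx"]);R=np.array(c["R"]);t=np.array(c["t"])
    v,u=np.mgrid[0:480,0:640]
    p=np.stack([(u-K[0,2])/K[0,0]*d,(v-K[1,2])/K[1,1]*d,d],-1)
    return (p-t)@R
def ray(name,u,v,z):
    c=calibration(name);K=np.array(c["mtx"]);R=np.array(c["R"]);t=np.array(c["t"])
    o=-R.T@t;w=R.T@np.linalg.solve(K,[u,v,1.]);return o+w*(z-o[2])/w[2]
def proj(name,X):
    c=calibration(name);q=np.array(c["mtx"])@(np.array(c["R"])@np.array(X)+np.array(c["t"]));return q[:2]/q[2]
E
python3 - <<'E'
from h import *
for n in ("top","side"):
    p,d=get_image(n);cv2.imwrite(f"pics/{n}0.png",p[:,:,::-1]);np.savez(f"{n}0.npz",p=p,d=d)
    c=calibration(n);print(n,-np.array(c["R"]).T@c["t"],np.array(c["R"])[2],c["mtx"][0][0])
print(ctrl.observe())
E
```

```text
top [ 0.36685285 -0.01663774  1.42571816] [ 0.17609602 -0.001396   -0.98437201] 521.0883981718619
side [0.3177803  0.98865563 0.7287674 ] [ 0.23793054 -0.83248947 -0.50035022] 596.426051589395
{'clock': 0.1, 'joint_positions': array([ 1.07148619e+00,  2.07371791e-01,  1.54280416e+00,  1.17538794e-05,
        1.39351460e+00, -1.50503543e-01]), 'joint_vel': array([ 2.60430278e-05, -1.52890517e-03, -5.38070680e-03, -5.71362409e-04,
       -2.02734427e-03, -8.77554271e-04]), 'joint_efforts': array([-1.74528755e-04, -3.84092939e+01, -2.92550468e+01, -2.73095829e-04,
        4.81796073e-03, -3.91257842e-06]), 'tcp_pos': array([0.1961999 , 0.53976465, 0.23022416]), 'tool_rot': array([ 1.73521446e-01,  9.84829532e-01, -9.92221506e-04, -3.40326928e-04]), 'wrist_force': array([ 0.2300497 , -0.39116672,  0.36700797]), 'ft_torque': array([0.00543522, 0.02354459, 0.00485695]), 'gripper_force': 0.0, 'width': 0.08546775971642542}
```

View pics/top0.png

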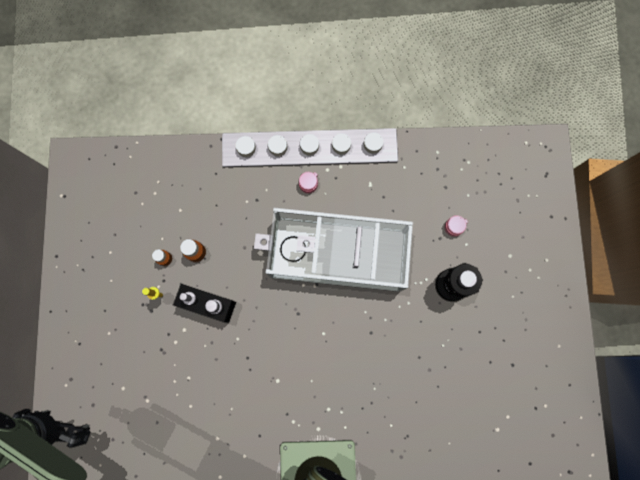

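View pics/side0.png

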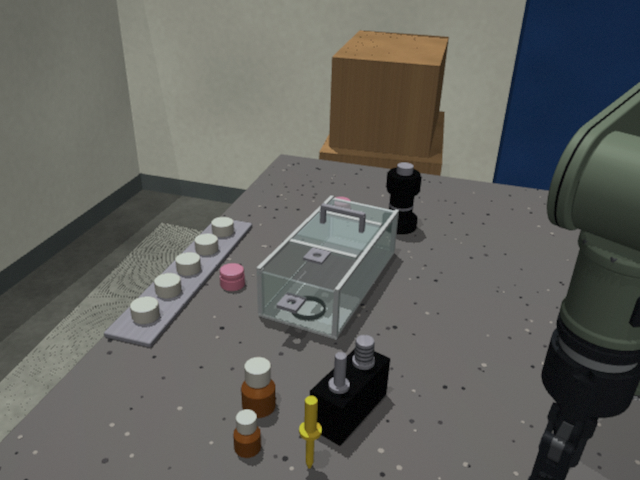

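Vial candidates in the top view are the large one at (193,249) and the small one at (161,257). Pin candidates are the slim chrome one in the rack at (187,297), the ribbed gauge at (213,306) and the yellow look-alike at (151,292). In the side view the door is partly open, with its tab at (317,255) and the handle at (343,213). I choose the large vial and the slim chrome pin, and will now measure both and check them in one crop.

Run:
```python
from h import *
f={n:np.load(n+"0.npz") for n in("top","side")}
for n in f:
    P=cloud(n,f[n]["d"]);hsv=cv2.cvtColor(f[n]["p"],cv2.COLOR_RGB2HSV)
    print("==",n)
    rois=dict(top=dict(vial=(170,225,215,270,.08,.095),small=(145,240,176,272,.03,.2),pin=(175,282,200,308,.13,.15),gauge=(202,290,228,318,.1,.15),pincol=(175,282,200,308,.083,.093),yel=(138,280,165,305,.02,.2),eye=(297,232,318,254,.11,.125),lug=(250,230,271,252,.07,.085),handle=(345,215,370,275,.145,.17),rails=(255,195,420,300,.108,.122),torque=(430,255,490,310,.15,.18),rack=(165,275,245,330,.075,.085)),
     side=dict(vial=(235,350,285,425,.08,.095),small=(228,405,266,460,.03,.2),pin=(325,345,355,400,.1,.15),eye=(300,243,335,268,.11,.125),lug=(273,290,308,315,.07,.085),handle=(315,195,370,235,.145,.17),rack=(300,340,400,440,.075,.085)))[n]
    for k,(a,b,c,e,z0,z1) in rois.items():
        Q=P[b:e,a:c].reshape(-1,3);D=f[n]["d"][b:e,a:c].ravel();Q=Q[(D>0)&(Q[:,2]>z0)&(Q[:,2]<z1)]
        if len(Q)<5: print(k,len(Q));continue
        r=cv2.minAreaRect((Q[:,:2]*1000).astype(np.float32))
        print(k,len(Q),Q.mean(0).round(4),"z",Q[:,2].min().round(3),Q[:,2].max().round(3),"rect",np.round(r[0],1),np.round(r[1],1),round(r[2],1))
cv2.imwrite("pics/crop.png",np.hstack([cv2.resize(f["top"]["p"][220:320,140:240,::-1],(400,400),interpolation=2),cv2.resize(f["top"]["p"][200:300,250:350,::-1],(400,400),interpolation=2)]))
```

```text
== top
vial 200 [0.5994 0.323  0.0873] z 0.08 0.095 rect [599.4 322.6] [40.3 38.3] 42.6
small 193 [0.5828 0.4054 0.0537] z 0.03 0.073 rect [583.  407.3] [34.6 39. ] 54.4
pin 47 [0.4669 0.3197 0.1406] z 0.131 0.148 rect [467.1 320.7] [18.3 15.1] 87.2
gauge 136 [0.4434 0.2529 0.123 ] z 0.104 0.13 rect [444.  253.6] [29.2 28.2] 44.7
pincol 96 [0.4694 0.3198 0.0855] z 0.083 0.092 rect [468.  324.4] [55.6 58.6] 67.4
yel 172 [0.4828 0.4119 0.0972] z 0.022 0.14 rect [483.4 412.9] [26.7 31.5] 77.7
eye 319 [0.5946 0.0101 0.1174] z 0.11 0.125 rect [597.7  11.8] [51.2 54. ] 88.4
lug 207 [0.6101 0.1326 0.077 ] z 0.07 0.085 rect [610.3 132. ] [39.4 40.7] 83.6
handle 203 [ 0.5761 -0.1124  0.1602] z 0.146 0.167 rect [ 577.6 -112.6] [ 12.1 100.5] 82.1
rails 6296 [ 0.5771 -0.1094  0.1152] z 0.108 0.122 rect [583.7 -69.7] [360.5 171.5] 82.3
torque 457 [ 0.4887 -0.3729  0.1603] z 0.15 0.176 rect [ 488.8 -373.6] [75.4 77.1] 24.2
rack 937 [0.4554 0.2881 0.0797] z 0.075 0.085 rect [455.7 287.9] [141.3  60. ] 70.3
== side
vial 437 [0.5988 0.3259 0.0866] z 0.08 0.09 rect [599.9 323.4] [39.5 42.6] 22.6
small 716 [0.5817 0.4147 0.0506] z 0.03 0.067 rect [580.9 390.9] [75.9 40. ] 79.3
pin 314 [0.4663 0.3244 0.1252] z 0.1 0.143 rect [467.  321.4] [17.8 18.2] 11.8
eye 527 [0.5965 0.0019 0.1168] z 0.11 0.122 rect [594.9   5.9] [70.  80.6] 21.7
lug 497 [0.612  0.1253 0.0767] z 0.07 0.085 rect [623.4 127.2] [51.2 74. ] 83.4
handle 318 [ 0.5761 -0.11    0.1568] z 0.145 0.164 rect [ 577.1 -112.1] [ 18.7 101.2] 82.9
rack 1995 [0.458  0.3162 0.0796] z 0.075 0.085 rect [467.9 321.7] [218.  63.] 71.0
```

View pics/crop.png

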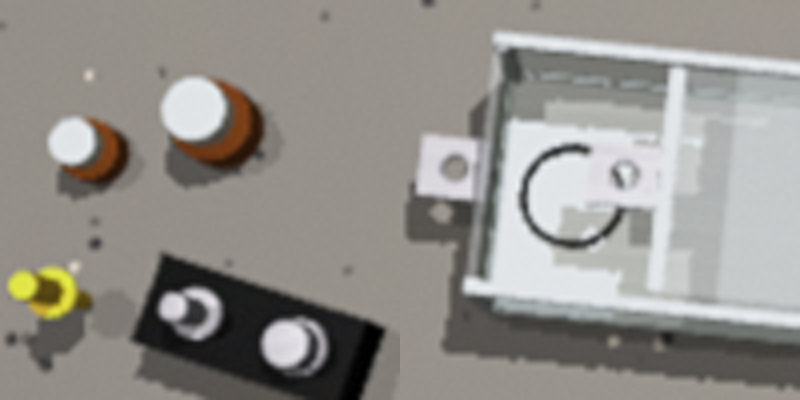

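The crop confirms the choice: the large vial at (193,249), whose cap measures about 40 mm at z 0.088, and the slim chrome pin at (187,297). Next I'll refine the eyelet, lug hole, nest ring and cabinet axis.

Run:
```python
from h import *
f={n:np.load(n+"0.npz") for n in("top","side")}
a=np.radians(82.3);dy=np.array([np.cos(a),np.sin(a)]);dx=np.array([dy[1],-dy[0]]);C=np.array([.5837,-.0697])
def cab(p):
    d=np.array(p)[:2]-C;return np.round([d@dx*1000,d@dy*1000-20],1)
g=cv2.cvtColor(f["top"]["p"],cv2.COLOR_RGB2GRAY)
# hole of lug: dark blob in bright tab
for nm,(x0,y0,x1,y1),z in(("lug",(256,235,270,249),.078),("eye",(300,237,313,251),.118)):
    c=g[y0:y1,x0:x1].astype(float);w=np.clip(np.median(c)-15-c,0,60);v,u=np.mgrid[y0:y1,x0:x1]
    q=((u*w).sum()/w.sum(),(v*w).sum()/w.sum());p=ray("top",*q,z);print(nm,np.round(q,1),p.round(4),cab(p))
s=(slice(230,270),slice(275,320));m=(g[s]<70).astype(np.uint8);v,u=np.nonzero(m);
(e,r)=cv2.minEnclosingCircle(np.stack([u+275,v+230],1).astype(np.float32));p=ray("top",*e,.016);print("ring",e,r,p.round(4),cab(p))
for nm,p in(("handle",(.577,-.1124)),("lugblob",(.6101,.1326))):print(nm,cab(p))
P=cloud("top",f["top"]["d"]);Q=P[195:300,255:420].reshape(-1,3);Q=Q[(Q[:,2]>.112)&(Q[:,2]<.122)];L=(Q[:,:2]-C)
lx=L@dx*1000;ly=L@dy*1000-20
for nm,k in(("x-",lx<-80),("x+",lx>80)):
    print(nm,k.sum(),np.polyfit(ly[k],lx[k],1))
print(np.percentile(lx,[0,.5,99.5,100]),np.percentile(ly,[0,.5,99.5,100]))
n=C+.125*dy;print("nest",n,"lug",C+.2*dy,"dy",dy)
```

```text
lug [264.4 241.7] [0.6104 0.1244 0.078 ] [  0.5 175.9]
eye [305.2 243.3] [0.596  0.0164 0.118 ] [ 0.6 67. ]
ring (292.8333435058594, 248.8333282470703) 12.438833236694336 [0.5995 0.0533 0.016 ] [ -0.8 104. ]
handle [ -0.9 -63.2]
lugblob [ -0.9 184. ]
x- 267 [-1.08198868e-03 -8.28416984e+01]
x+ 213 [-1.05735004e-03  8.23671181e+01]
[-85.7624334  -84.99716863  84.43779852  85.48079787] [-199.84071514 -197.61788467  149.37869325  160.21347529]
nest [0.60044827 0.0541729 ] lug [0.61049724 0.12849664] dy [0.13398619 0.9909832 ]
```

>>> {"op": "step_arm", "data": {
  "targets": [
    {"tx":30,"ty":-40,"tz":2,"turn":12.3},
    {"tx":30,"ty":-40,"tz":2,"turn":12.3},
    {"tx":30,"ty":-40,"tz":2,"turn":12.3},
    {"tx":30,"ty":-40,"tz":2,"turn":12.3},
    {"tx":30,"ty":-40,"tz":2,"turn":12.3},
    {"tx":30,"ty":-40,"tz":2,"turn":12.3},
    {"tx":30,"ty":-40,"tz":2,"turn":12.3},
    {"tx":30,"ty":-40,"tz":2,"turn":12.3},
    {"tx":30,"ty":-40,"tz":2,"turn":12.3},
    {"tx":30,"ty":-40,"tz":2,"turn":12.3},
    {"tx":30,"ty":-40,"tz":2,"turn":12.3},
    {"tx":30,"ty":-40,"tz":2,"turn":12.3}
  ],
  "jaw": 6
}}

```text
clock: 1.3
tcp_pos: [0.4967, 0.1392, 0.2507]
tool_rot: [0.069, 0.998, 0.0, -0.001]
wrist_force: [0.1, 0.6, 0.1]
width: 0.06
gripper_force: 0.0
```

>>> {"op": "step_arm", "data": {
  "targets": [
    {"tx":8,"ty":-25.2},
    {"tx":8,"ty":-25.2},
    {"tx":8,"ty":-25.2},
    {"tx":8,"ty":-25.2},
    {"tx":8,"ty":-25.2},
    {"tx":8,"ty":-25.2},
    {"tx":8,"ty":-25.2,"tz":-4},
    {"tx":8,"ty":-25.2,"tz":-8},
    {"tx":8,"ty":-25.2,"tz":-11.4},
    {"tx":8,"ty":-25.2,"tz":-11.4},
    {"tx":8,"ty":-25.2,"tz":-11.4}
  ]
}}

```text
validation failed for argument at $.ta...
```

>>> {"op": "step_arm", "data": {
  "targets": [
    {"tx":0},
    {"tx":0},
    {"tx":0},
    {"tx":0},
    {"tx":0},
    {"tx":0}
  ],
  "jaw": 0.6,
  "newtons": 30
}}

```text
validation failed for argument at $.ta...
```

>>> {"op": "step_arm", "data": {
  "targets": [
    {"tx":8,"ty":-25.2,"tz":0,"turn":0},
    {"tx":8,"ty":-25.2,"tz":0,"turn":0},
    {"tx":8,"ty":-25.2,"tz":0,"turn":0},
    {"tx":8,"ty":-25.2,"tz":0,"turn":0},
    {"tx":8,"ty":-25.2,"tz":0,"turn":0},
    {"tx":8,"ty":-25.2,"tz":0,"turn":0},
    {"tx":8,"ty":-25.2,"tz":-4,"turn":0},
    {"tx":8,"ty":-25.2,"tz":-8,"turn":0},
    {"tx":8,"ty":-25.2,"tz":-11.4,"turn":0},
    {"tx":8,"ty":-25.2,"tz":-11.4,"turn":0},
    {"tx":8,"ty":-25.2,"tz":-11.4,"turn":0}
  ]
}}

```text
clock: 2.4
tcp_pos: [0.5761, -0.1097, 0.1371]
tool_rot: [0.066, 0.998, 0.0, -0.001]
wrist_force: [-0.3, 0.0, 0.4]
width: 0.0601
gripper_force: 0.0
```

>>> {"op": "step_arm", "data": {
  "targets": [
    {"tx":0,"ty":0,"tz":0,"turn":0},
    {"tx":0,"ty":0,"tz":0,"turn":0},
    {"tx":0,"ty":0,"tz":0,"turn":0},
    {"tx":0,"ty":0,"tz":0,"turn":0},
    {"tx":0,"ty":0,"tz":0,"turn":0},
    {"tx":0,"ty":0,"tz":0,"turn":0}
  ],
  "jaw": 0.6,
  "newtons": 30
}}

```text
clock: 3.0
tcp_pos: [0.5778, -0.1123, 0.1395]
tool_rot: [0.067, 0.998, -0.001, 0.002]
wrist_force: [-2.0, 0.4, 5.8]
width: 0.0114
gripper_force: 32.5
```

>>> {"op": "step_arm", "data": {
  "targets": [
    {"tx":-0.1,"ty":-0.8,"tz":0,"turn":0},
    {"tx":-0.27,"ty":-2,"tz":0,"turn":0},
    {"tx":-0.43,"ty":-3.2,"tz":0,"turn":0},
    {"tx":-0.6,"ty":-4.4,"tz":0,"turn":0},
    {"tx":-0.75,"ty":-5.6,"tz":0,"turn":0},
    {"tx":-0.86,"ty":-6.4,"tz":0,"turn":0},
    {"tx":-0.86,"ty":-6.4,"tz":0,"turn":0},
    {"tx":-0.86,"ty":-6.4,"tz":0,"turn":0}
  ]
}}

```text
clock: 3.8
tcp_pos: [0.5692, -0.1774, 0.1395]
tool_rot: [0.067, 0.998, -0.001, 0.002]
wrist_force: [-0.6, -2.5, 5.3]
width: 0.0114
gripper_force: 32.4
```

>>> {"op": "step_arm", "data": {
  "targets": [
    {"tx":0,"ty":0,"tz":0,"turn":0},
    {"tx":0,"ty":0,"tz":0,"turn":0},
    {"tx":0,"ty":0,"tz":0,"turn":0},
    {"tx":0,"ty":0,"tz":3,"turn":0},
    {"tx":0,"ty":0,"tz":7,"turn":0},
    {"tx":0,"ty":0,"tz":11.4,"turn":0},
    {"tx":0,"ty":0,"tz":11.4,"turn":0}
  ],
  "jaw": 5
}}

```text
clock: 4.5
tcp_pos: [0.5719, -0.1772, 0.2594]
tool_rot: [0.067, 0.998, -0.003, 0.007]
wrist_force: [0.7, 0.1, 1.7]
width: 0.0503
gripper_force: 0.0
```

>>> {"op": "step_arm", "data": {
  "targets": [
    {"tx":3.1,"ty":49.9,"tz":0,"turn":-90},
    {"tx":3.1,"ty":49.9,"tz":0,"turn":-90},
    {"tx":3.1,"ty":49.9,"tz":0,"turn":-90},
    {"tx":3.1,"ty":49.9,"tz":0,"turn":-90},
    {"tx":3.1,"ty":49.9,"tz":0,"turn":-90},
    {"tx":3.1,"ty":49.9,"tz":0,"turn":-90},
    {"tx":3.1,"ty":49.9,"tz":0,"turn":-90},
    {"tx":3.1,"ty":49.9,"tz":0,"turn":-90},
    {"tx":3.1,"ty":49.9,"tz":0,"turn":-90},
    {"tx":3.1,"ty":49.9,"tz":0,"turn":-90},
    {"tx":3.1,"ty":49.9,"tz":0,"turn":-90},
    {"tx":3.1,"ty":49.9,"tz":0,"turn":-90}
  ],
  "jaw": 6.5
}}

```text
clock: 5.7
tcp_pos: [0.5976, 0.3276, 0.2498]
tool_rot: [0.752, 0.66, -0.0, -0.001]
wrist_force: [0.1, -0.5, -0.3]
width: 0.0651
gripper_force: 0.0
```

Run:
```python
from h import *
p,d=get_image("top");cv2.imwrite("pics/top1.png",cv2.resize(p[180:330,130:430,::-1],(800,400),interpolation=2));P=cloud("top",d)
p2,d2=get_image("side");P2=cloud("side",d2)
for n,P,d,(a,b,c,e),z0,z1 in(("handle",P,d,(350,205,425,285),.145,.175),("handleS",P2,d2,(310,180,390,240),.145,.17),("tab",P,d,(300,225,340,262),.1165,.125)):
    Q=P[b:e,a:c].reshape(-1,3);D=d[b:e,a:c].ravel();Q=Q[(D>0)&(Q[:,2]>z0)&(Q[:,2]<z1)];r=cv2.minAreaRect((Q[:,:2]*1000).astype(np.float32));print(n,len(Q),np.round(r[0],1),np.round(r[1],1),r[2])
s=ctrl.observe();print(s["tcp_pos"],s["tool_rot"],s["joint_positions"],s["clock"])
```

```text
handle 204 [ 568.  -175.5] [12.3 98.5] 82.44097137451172
handleS 298 [ 570.  -175.4] [ 17.7 102.1] 82.50192260742188
tab 165 [595.1 -46.8] [45.8 93.4] 87.94708251953125
[0.59827998 0.32375788 0.25009152] [ 7.51920641e-01  6.59252887e-01 -9.88460504e-04 -5.30519064e-05] [ 3.69235543e-01  4.17720034e-01  1.23055325e+00 -5.80985668e-04
  1.49521249e+00  5.00425985e-01] 5.8
```

View pics/top1.png

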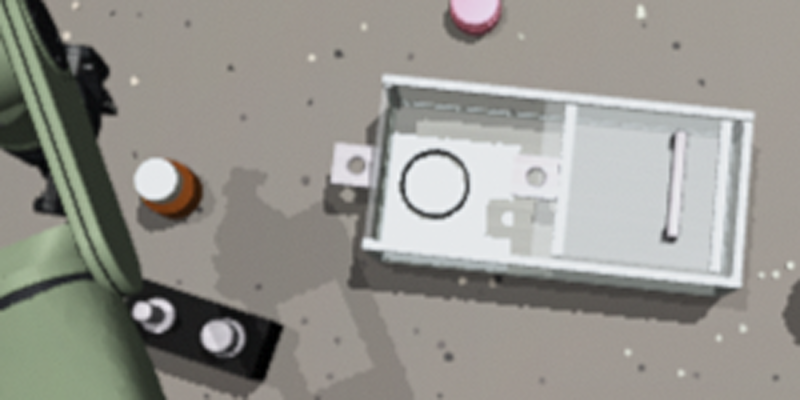

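The picture shows the door open about 0.17, the nest ring clear at crop (434,183), and the large vial still at crop (165,185). I'm descending onto the vial's cap.

>>> {"op": "step_arm", "data": {
  "targets": [
    {"tx":0,"ty":0,"tz":-5,"turn":0},
    {"tx":0,"ty":0,"tz":-10,"turn":0},
    {"tx":0,"ty":0,"tz":-14,"turn":0},
    {"tx":0,"ty":0,"tz":-17,"turn":0},
    {"tx":0,"ty":0,"tz":-19.2,"turn":0},
    {"tx":0,"ty":0,"tz":-19.2,"turn":0},
    {"tx":0,"ty":0,"tz":-19.2,"turn":0}
  ]
}}

```text
clock: 6.5
tcp_pos: [0.5991, 0.322, 0.0593]
tool_rot: [0.753, 0.658, -0.0, -0.0]
wrist_force: [0.3, 0.4, 0.7]
width: 0.0647
gripper_force: 0.0
```

>>> {"op": "step_arm", "data": {
  "targets": [
    {"tx":0,"ty":0,"tz":0,"turn":0},
    {"tx":0,"ty":0,"tz":0,"turn":0},
    {"tx":0,"ty":0,"tz":0,"turn":0},
    {"tx":0,"ty":0,"tz":0,"turn":0},
    {"tx":0,"ty":0,"tz":0,"turn":0},
    {"tx":0,"ty":0,"tz":0,"turn":0}
  ],
  "jaw": 3,
  "newtons": 35
}}

```text
clock: 7.1
tcp_pos: [0.6009, 0.3238, 0.0622]
tool_rot: [0.753, 0.658, 0.002, 0.001]
wrist_force: [1.2, -0.9, 5.3]
width: 0.041
gripper_force: 35.8
```

Run:
```python
from h import *
s=ctrl.observe();print(s["tcp_pos"],s["tool_rot"],s["wrist_force"],s["width"],s["gripper_force"])
```

```text
[0.60094722 0.32382753 0.06215554] [0.75281146 0.65823163 0.00217968 0.00112755] [ 1.18600613 -0.93471232  5.3255983 ] 0.04098122992737974 35.75933396816254
```

>>> {"op": "step_arm", "data": {
  "targets": [
    {"tx":0,"ty":0,"tz":1.5,"turn":0},
    {"tx":0,"ty":0,"tz":4,"turn":0},
    {"tx":0,"ty":0,"tz":7.5,"turn":0},
    {"tx":0,"ty":0,"tz":11,"turn":0},
    {"tx":0,"ty":0,"tz":14,"turn":0},
    {"tx":0,"ty":-3,"tz":16,"turn":0},
    {"tx":0,"ty":-7,"tz":16,"turn":0},
    {"tx":0,"ty":-11,"tz":16,"turn":0},
    {"tx":0,"ty":-15,"tz":16,"turn":0},
    {"tx":0,"ty":-19,"tz":16,"turn":0},
    {"tx":0,"ty":-22.5,"tz":16,"turn":0},
    {"tx":0,"ty":-25,"tz":16,"turn":0}
  ]
}}

```text
clock: 8.3
tcp_pos: [0.5981, 0.0712, 0.2195]
tool_rot: [0.753, 0.658, -0.0, -0.0]
wrist_force: [0.4, 0.5, -1.6]
width: 0.0409
gripper_force: 35.9
```

>>> {"op": "step_arm", "data": {
  "targets": [
    {"tx":0,"ty":-1.9,"tz":0,"turn":0},
    {"tx":0,"ty":-1.9,"tz":0,"turn":0},
    {"tx":0,"ty":-1.9,"tz":0,"turn":0},
    {"tx":0,"ty":-1.9,"tz":0,"turn":0},
    {"tx":0,"ty":-1.9,"tz":0,"turn":0}
  ]
}}

```text
clock: 8.8
tcp_pos: [0.5987, 0.0555, 0.2193]
tool_rot: [0.752, 0.659, 0.0, -0.0]
wrist_force: [0.8, 0.6, -2.7]
width: 0.041
gripper_force: 35.9
```

Run:
```python
from h import *
p,d=get_image("side");p1,d1=get_image("top");P=cloud("side",d)
s=ctrl.observe();print(s["tcp_pos"],s["tool_rot"],s["wrist_force"],s["width"])
cv2.imwrite("pics/side1.png",np.hstack([p[130:370,220:460,::-1],p1[140:380,220:460,::-1]]))
hsv=cv2.cvtColor(p,cv2.COLOR_RGB2HSV);m=(hsv[...,0]<18)&(hsv[...,1]>150)&(P[...,2]>.12)&(P[...,2]<.24)&(np.abs(P[...,0]-.6)<.06)&(np.abs(P[...,1]-.05)<.06)
Q=P[m];print(m.sum(),Q.min(0),Q.max(0))
# body cylinder fit for lower part
B=Q[Q[:,2]<Q[:,2].min()+.04];A=np.c_[B[:,:2],np.ones(len(B))]
from scipy.optimize import least_squares
r=least_squares(lambda c:np.hypot(B[:,0]-c[0],B[:,1]-c[1])-.028,[.6,.054],loss="soft_l1",f_scale=.001);print(r.x,np.abs(r.fun).mean())
# same check of start image
p0=np.load("side0.npz");P0=cloud("side",p0["d"]);h0=cv2.cvtColor(p0["p"],cv2.COLOR_RGB2HSV);m=(h0[...,0]<18)&(h0[...,1]>150)&(np.abs(P0[...,0]-.6)<.05)&(np.abs(P0[...,1]-.323)<.045)&(P0[...,2]<.042)&(P0[...,2]>.003);B=P0[m]
r=least_squares(lambda c:np.hypot(B[:,0]-c[0],B[:,1]-c[1])-.028,[.6,.323],loss="soft_l1",f_scale=.001);print("start",r.x,np.abs(r.fun).mean(),B[:,2].max())
```

```text
[0.5988009  0.05533166 0.21922883] [ 7.52444818e-01  6.58655278e-01 -3.11254388e-05 -1.41313614e-04] [-0.02501763 -0.75315904 -1.55247687] 0.04097605033904275
616 [0.56960906 0.05568167 0.15917269] [0.6238151  0.08698043 0.21223337]
[0.59777133 0.05376307] 0.0011984411302801469
start [0.60062411 0.32177239] 0.000838784171132045 0.041999312380812746
```

View pics/side1.png

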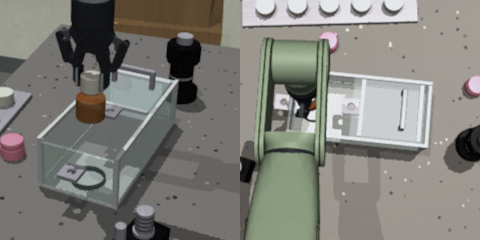

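The side view shows the vial held upright over the nest. I'm lowering it.

>>> {"op": "step_arm", "data": {
  "targets": [
    {"tx":0.15,"ty":-0.05,"tz":-2,"turn":0},
    {"tx":0.15,"ty":-0.05,"tz":-5,"turn":0},
    {"tx":0.15,"ty":-0.05,"tz":-8,"turn":0},
    {"tx":0.15,"ty":-0.05,"tz":-11,"turn":0},
    {"tx":0.15,"ty":-0.05,"tz":-12.6,"turn":0},
    {"tx":0.15,"ty":-0.05,"tz":-13.4,"turn":0},
    {"tx":0.15,"ty":-0.05,"tz":-13.9,"turn":0},
    {"tx":0.15,"ty":-0.05,"tz":-14.3,"turn":0},
    {"tx":0.15,"ty":-0.05,"tz":-14.6,"turn":0},
    {"tx":0.15,"ty":-0.05,"tz":-14.6,"turn":0},
    {"tx":0.15,"ty":-0.05,"tz":-14.6,"turn":0}
  ]
}}

```text
clock: 10.0
tcp_pos: [0.601, 0.0538, 0.074]
tool_rot: [0.753, 0.658, 0.0, 0.0]
wrist_force: [-0.1, -0.0, -1.5]
width: 0.041
gripper_force: 35.9
```

>>> {"op": "step_arm", "data": {
  "targets": [
    {"tx":0,"ty":0,"tz":-0.15,"turn":0},
    {"tx":0,"ty":0,"tz":-0.3,"turn":0},
    {"tx":0,"ty":0,"tz":-0.42,"turn":0},
    {"tx":0,"ty":0,"tz":-0.42,"turn":0},
    {"tx":0,"ty":0,"tz":-0.42,"turn":0}
  ]
}}

```text
clock: 10.5
tcp_pos: [0.6008, 0.0538, 0.07]
tool_rot: [0.753, 0.658, 0.0, 0.0]
wrist_force: [-1.6, -0.6, 5.4]
width: 0.0409
gripper_force: 36.3
```

>>> {"op": "step_arm", "data": {
  "targets": [
    {"tx":0,"ty":0,"tz":0,"turn":0},
    {"tx":0,"ty":0,"tz":0,"turn":0},
    {"tx":0,"ty":0,"tz":0,"turn":0},
    {"tx":0,"ty":0,"tz":0,"turn":0},
    {"tx":0,"ty":0,"tz":0,"turn":0}
  ],
  "jaw": 6.5
}}

```text
clock: 11.0
tcp_pos: [0.6004, 0.0539, 0.0689]
tool_rot: [0.753, 0.658, -0.0, -0.0]
wrist_force: [0.2, 0.5, 0.5]
width: 0.0652
gripper_force: 0.0
```

>>> {"op": "step_arm", "data": {
  "targets": [
    {"tx":0,"ty":0,"tz":2,"turn":0},
    {"tx":0,"ty":0,"tz":5,"turn":0},
    {"tx":0,"ty":0,"tz":9,"turn":0},
    {"tx":0,"ty":0,"tz":13,"turn":0},
    {"tx":0,"ty":0,"tz":16.8,"turn":0},
    {"tx":-3,"ty":-6,"tz":16.8,"turn":45},
    {"tx":-3,"ty":-11,"tz":16.8,"turn":90},
    {"tx":-3,"ty":-16,"tz":16.8,"turn":90},
    {"tx":-3,"ty":-21,"tz":16.8,"turn":90},
    {"tx":-3,"ty":-23,"tz":16.8,"turn":90},
    {"tx":-3,"ty":-23,"tz":16.8,"turn":90},
    {"tx":-3,"ty":-23,"tz":16.8,"turn":90}
  ],
  "jaw": 6.5
}}

```text
clock: 12.2
tcp_pos: [0.5701, -0.1783, 0.2368]
tool_rot: [0.339, 0.941, 0.0, -0.0]
wrist_force: [1.2, 0.9, -0.0]
width: 0.0645
gripper_force: 0.0
```

Run:
```python
from h import *
p,d=get_image("side");p1,d1=get_image("top")
s=ctrl.observe();print(s["tcp_pos"],s["tool_rot"],s["clock"])
cv2.imwrite("pics/side2.png",np.hstack([p[130:370,220:460,::-1],p1[140:380,220:460,::-1]]))
g=cv2.cvtColor(p1,cv2.COLOR_RGB2GRAY)
for n,pp,dd in(("top",p1,d1),("side",p,d)):
    P=cloud(n,dd);m=(np.abs(P[...,0]-.6)<.045)&(np.abs(P[...,1]-.054)<.045)&(P[...,2]>.088)&(P[...,2]<.102)
    v,u=np.nonzero(m);print(n,m.sum(),np.round(cv2.minAreaRect((P[m][:,:2]*1000).astype(np.float32))[:2],1) if m.sum() else "",P[m].mean(0) if m.sum() else "")
```

```text
[ 0.57021198 -0.17679905  0.23684032] [ 3.40866696e-01  9.40111625e-01  4.91579605e-05 -1.59925612e-04] 12.3
top 199 [[598.4  55.1]
 [ 39.2  39.3]] [0.59909429 0.05446777 0.09515028]
side 253 [[598.7  54.7]
 [ 41.4  41. ]] [0.5984618  0.05718229 0.09422154]
```

View pics/side2.png

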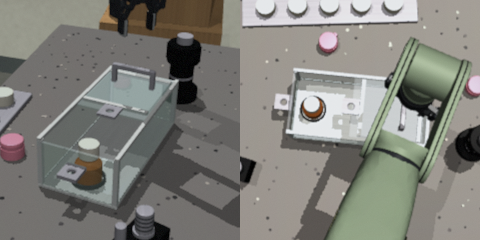

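Side and top views show the vial standing in the nest, about 2 mm off centre, with the gripper above the handle. Next I finish the turn and grip the handle.

>>> {"op": "step_arm", "data": {
  "targets": [
    {"tx":0,"ty":0,"tz":0,"turn":32.2},
    {"tx":0,"ty":0,"tz":0,"turn":32.2},
    {"tx":0,"ty":0,"tz":0,"turn":32.2},
    {"tx":0,"ty":0,"tz":0,"turn":32.2},
    {"tx":-0.1,"ty":0,"tz":-3,"turn":32.2},
    {"tx":-0.1,"ty":0,"tz":-7,"turn":32.2},
    {"tx":-0.1,"ty":0,"tz":-9.8,"turn":32.2},
    {"tx":-0.1,"ty":0,"tz":-9.8,"turn":32.2},
    {"tx":-0.1,"ty":0,"tz":-9.8,"turn":32.2}
  ]
}}

```text
clock: 13.2
tcp_pos: [0.5695, -0.1757, 0.1392]
tool_rot: [0.067, 0.998, 0.0, -0.0]
wrist_force: [1.3, 0.7, 0.8]
width: 0.0648
gripper_force: 0.0
```

>>> {"op": "step_arm", "data": {
  "targets": [
    {"tx":0,"ty":0,"tz":0,"turn":0},
    {"tx":0,"ty":0,"tz":0,"turn":0},
    {"tx":0,"ty":0,"tz":0,"turn":0},
    {"tx":0,"ty":0,"tz":0,"turn":0},
    {"tx":0,"ty":0,"tz":0,"turn":0},
    {"tx":0,"ty":0,"tz":0,"turn":0}
  ],
  "jaw": 0.6,
  "newtons": 30
}}

```text
clock: 13.8
tcp_pos: [0.5702, -0.1767, 0.1406]
tool_rot: [0.066, 0.998, -0.001, 0.001]
wrist_force: [-0.0, -0.2, 5.8]
width: 0.0117
gripper_force: 32.7
```

>>> {"op": "step_arm", "data": {
  "targets": [
    {"tx":0.12,"ty":0.9,"tz":0,"turn":0},
    {"tx":0.32,"ty":2.4,"tz":0,"turn":0},
    {"tx":0.57,"ty":4.2,"tz":0,"turn":0},
    {"tx":0.81,"ty":6,"tz":0,"turn":0},
    {"tx":1.05,"ty":7.8,"tz":0,"turn":0},
    {"tx":1.3,"ty":9.6,"tz":0,"turn":0},
    {"tx":1.54,"ty":11.4,"tz":0,"turn":0},
    {"tx":1.78,"ty":13.2,"tz":0,"turn":0},
    {"tx":1.97,"ty":14.6,"tz":0,"turn":0},
    {"tx":2.12,"ty":15.7,"tz":0,"turn":0},
    {"tx":2.2,"ty":16.3,"tz":0,"turn":0},
    {"tx":2.2,"ty":16.3,"tz":0,"turn":0}
  ]
}}

```text
clock: 15.0
tcp_pos: [0.5921, -0.0123, 0.1406]
tool_rot: [0.066, 0.998, 0.0, 0.001]
wrist_force: [-0.9, 1.6, 7.5]
width: 0.0113
gripper_force: 32.9
```

>>> {"op": "step_arm", "data": {
  "targets": [
    {"tx":0.03,"ty":0.25,"tz":0,"turn":0},
    {"tx":0.07,"ty":0.5,"tz":0,"turn":0},
    {"tx":0.07,"ty":0.5,"tz":0,"turn":0},
    {"tx":0.07,"ty":0.5,"tz":0,"turn":0}
  ]
}}

```text
clock: 15.4
tcp_pos: [0.5926, -0.0085, 0.1406]
tool_rot: [0.066, 0.998, -0.0, 0.001]
wrist_force: [-2.6, -0.7, 7.4]
width: 0.0112
gripper_force: 32.9
```

>>> {"op": "step_arm", "data": {
  "targets": [
    {"tx":0.03,"ty":0.2,"tz":0,"turn":0},
    {"tx":0.05,"ty":0.4,"tz":0,"turn":0},
    {"tx":0.07,"ty":0.5,"tz":0,"turn":0},
    {"tx":0.07,"ty":0.5,"tz":0,"turn":0},
    {"tx":0.07,"ty":0.5,"tz":0,"turn":0}
  ]
}}

```text
clock: 15.9
tcp_pos: [0.5933, -0.0038, 0.1406]
tool_rot: [0.066, 0.998, -0.001, 0.001]
wrist_force: [-2.8, -1.9, 7.5]
width: 0.0113
gripper_force: 32.9
```

Run:
```python
from h import *
p,d=get_image("side");P=cloud("side",d);p1,d1=get_image("top")
s=ctrl.observe();print(s["tcp_pos"],s["wrist_force"])
c=p[240:370,230:390,::-1];c1=p1[210:300,220:331,::-1];cv2.imwrite("pics/side3.png",np.hstack([cv2.resize(c,(400,325),interpolation=2),cv2.resize(c1,(400,325),interpolation=2)]))
```

```text
[ 0.59325501 -0.00382018  0.14064853] [-2.10141325 -0.93917661  7.09496013]
```

View pics/side3.png

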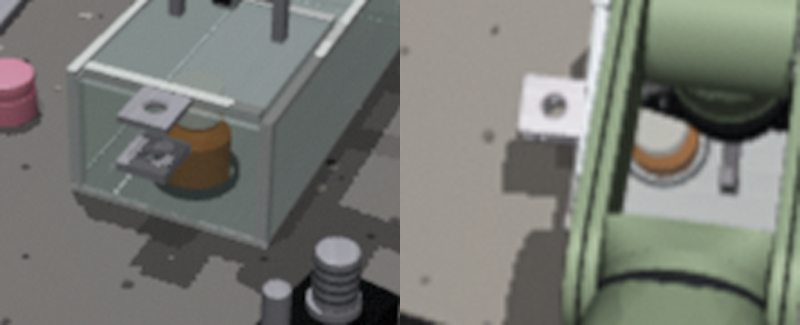

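The tab is almost over the lug: the eyelet is at crop (155,105) and the lug hole at (155,155). I keep pushing until the stop resists.

>>> {"op": "step_arm", "data": {
  "targets": [
    {"tx":0.03,"ty":0.2,"tz":0,"turn":0},
    {"tx":0.05,"ty":0.4,"tz":0,"turn":0},
    {"tx":0.08,"ty":0.6,"tz":0,"turn":0},
    {"tx":0.08,"ty":0.6,"tz":0,"turn":0},
    {"tx":0.08,"ty":0.6,"tz":0,"turn":0}
  ]
}}

```text
clock: 16.5
tcp_pos: [0.5935, -0.0017, 0.1406]
tool_rot: [0.066, 0.998, -0.004, 0.0]
wrist_force: [-5.2, -11.0, 7.5]
width: 0.0111
gripper_force: 32.9
```

The door reached its stop (−11 N, measured position held). I release it and go to the pin.

>>> {"op": "step_arm", "data": {
  "targets": [
    {"tx":0,"ty":0,"tz":0,"turn":0},
    {"tx":0,"ty":0,"tz":0,"turn":0},
    {"tx":0,"ty":0,"tz":0,"turn":0},
    {"tx":0,"ty":0,"tz":0,"turn":0},
    {"tx":0,"ty":0,"tz":3,"turn":0},
    {"tx":0,"ty":0,"tz":7,"turn":0},
    {"tx":0,"ty":0,"tz":12,"turn":0},
    {"tx":0,"ty":0,"tz":12,"turn":0}
  ],
  "jaw": 5
}}

```text
clock: 17.3
tcp_pos: [0.5985, 0.0027, 0.2683]
tool_rot: [0.066, 0.998, -0.001, 0.008]
wrist_force: [0.0, -0.3, 0.0]
width: 0.0502
gripper_force: 0.0
```

>>> {"op": "step_arm", "data": {
  "targets": [
    {"tx":-12.7,"ty":31.8,"tz":0,"turn":-102},
    {"tx":-12.7,"ty":31.8,"tz":0,"turn":-102},
    {"tx":-12.7,"ty":31.8,"tz":0,"turn":-102},
    {"tx":-12.7,"ty":31.8,"tz":0,"turn":-102},
    {"tx":-12.7,"ty":31.8,"tz":0,"turn":-102},
    {"tx":-12.7,"ty":31.8,"tz":0,"turn":-102},
    {"tx":-12.7,"ty":31.8,"tz":0,"turn":-102},
    {"tx":-12.7,"ty":31.8,"tz":0,"turn":-102},
    {"tx":-12.7,"ty":31.8,"tz":0,"turn":-102},
    {"tx":-12.7,"ty":31.8,"tz":0,"turn":-102},
    {"tx":-12.7,"ty":31.8,"tz":0,"turn":-102},
    {"tx":-12.7,"ty":31.8,"tz":0,"turn":-102}
  ]
}}

```text
clock: 18.5
tcp_pos: [0.4661, 0.3213, 0.2584]
tool_rot: [0.803, 0.596, -0.0, -0.0]
wrist_force: [-0.6, 0.1, -0.3]
width: 0.0499
gripper_force: 0.0
```

Run:
```python
from h import *
p,d=get_image("side");p1,d1=get_image("top")
np.savez("shut.npz",p=p,d=d,p1=p1,d1=d1)
s=ctrl.observe();print(s["tcp_pos"],s["tool_rot"],s["clock"])
c=p[240:370,230:390,::-1];c1=p1[210:300,220:331,::-1];cv2.imwrite("pics/side4.png",np.hstack([cv2.resize(c,(400,325),interpolation=2),cv2.resize(c1,(400,325),interpolation=2)]))
for n,D,ws in(("top",d1,dict(tab=(.114,.123,.16),lug=(.072,.083,.16),handle=(.15,.17,0),vial=(.09,.1,0))),("side",d,dict(tab=(.112,.123,.16),handle=(.15,.17,0),vial=(.09,.1,0)))):
    P=cloud(n,D);q=P[...,:2]-np.array([.5864,-.0499]);a=np.radians(82.3);y=q@[np.cos(a),np.sin(a)];x=q@[np.sin(a),-np.cos(a)]
    for k,(z0,z1,ym) in ws.items():
        m=(P[...,2]>z0)&(P[...,2]<z1)&(np.abs(x)<.065)&(y>(ym+.004 if ym else .0))&(y<.23)&(D>0)
        if m.sum()>5: print(n,k,m.sum(),"x",np.percentile(x[m]*1e3,[1,50,99]).round(1),"y",np.percentile(y[m]*1e3,[1,50,99]).round(1),"z",np.median(P[...,2][m]).round(4))
```

```text
[0.46624025 0.32113118 0.25849318] [ 8.01426356e-01  5.98093355e-01 -3.40350773e-04 -1.37482551e-04] 18.6
top tab 176 x [-20.4  -1.9  19.2] y [164.2 184.7 202.5] z 0.1175
top lug 53 x [-21.1 -16.3  12.5] y [166.8 185.8 201.6] z 0.0775
top handle 197 x [-49.7  -1.6  48.7] y [44.1 49.9 55.8] z 0.1605
side tab 293 x [-21.   -0.7  18.6] y [164.1 186.8 202.9] z 0.1169
side handle 70 x [-13.9  38.   50.5] y [42.2 53.  57.8] z 0.1584
side vial 194 x [-64.1 -19.1  62.8] y [154.8 158.1 161.5] z 0.0951
```

View pics/side4.png

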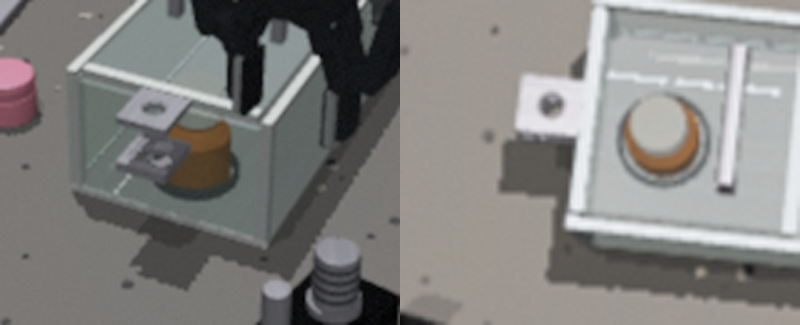

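The door is shut: the tab end is at cabinet y ≈ 203 mm, with the eyelet at crop-right (551,105) directly over the lug hole. The vial stands in its ring. Now I grip the pin.

>>> {"op": "step_arm", "data": {
  "targets": [
    {"tx":0,"ty":0,"tz":-4,"turn":-3},
    {"tx":0,"ty":0,"tz":-8,"turn":-3},
    {"tx":0,"ty":0,"tz":-12,"turn":-3},
    {"tx":0,"ty":0,"tz":-15.5,"turn":-3},
    {"tx":0,"ty":0,"tz":-15.9,"turn":-3},
    {"tx":0,"ty":0,"tz":-15.9,"turn":-3}
  ]
}}

```text
clock: 19.2
tcp_pos: [0.4659, 0.3206, 0.0992]
tool_rot: [0.817, 0.577, -0.001, -0.0]
wrist_force: [0.2, 0.0, 0.8]
width: 0.0494
gripper_force: 0.0
```

>>> {"op": "step_arm", "data": {
  "targets": [
    {"tx":0,"ty":0,"tz":0,"turn":0},
    {"tx":0,"ty":0,"tz":0,"turn":0},
    {"tx":0,"ty":0,"tz":0,"turn":0},
    {"tx":0,"ty":0,"tz":0,"turn":0},
    {"tx":0,"ty":0,"tz":0,"turn":0},
    {"tx":0,"ty":0,"tz":0,"turn":0}
  ],
  "jaw": 1.2,
  "newtons": 40
}}

```text
clock: 19.8
tcp_pos: [0.4686, 0.3218, 0.1027]
tool_rot: [0.817, 0.577, 0.003, 0.0]
wrist_force: [0.6, 0.5, 7.3]
width: 0.0173
gripper_force: 38.8
```

Run:
```python
from h import *
f=np.load("shut.npz");s=ctrl.observe();print(s["tcp_pos"],s["clock"])
from scipy.optimize import least_squares
def cab(p):
    d=np.array(p)[:2]-[.5864,-.0499];a=np.radians(82.3);return np.round([d@[np.sin(a),-np.cos(a)]*1e3,d@[np.cos(a),np.sin(a)]*1e3],1)
for n,k,(u0,v0) in(("top","p1",(261.9,239.1)),("side","p",(292,282))):
    g=cv2.cvtColor(f[k],cv2.COLOR_RGB2GRAY).astype(float);r=5 if n=="top" else 6
    x0,y0=int(u0)-r,int(v0)-r;c=g[y0:y0+2*r+1,x0:x0+2*r+1];print(c.astype(int))
    w=np.clip(np.percentile(c,75)-12-c,0,80);v,u=np.mgrid[y0:y0+2*r+1,x0:x0+2*r+1];q=((u*w).sum()/w.sum(),(v*w).sum()/w.sum());p=ray(n,*q,.118);print(n,np.round(q,2),p.round(4),cab(p))
    e=np.r_[np.array([.5864,-.0499])+.180*np.array([np.cos(np.radians(82.3)),np.sin(np.radians(82.3))]),.118];print("pred",e.round(4),proj(n,e).round(1))
```

```text
[0.46860128 0.32182826 0.10271364] 19.8
[[224 224 223 222 221 217 219 221 223 222 222]
 [226 227 227 219 205 190 188 201 219 227 225]
 [224 225 217 190 157 154 152 158 189 221 229]
 [224 222 198 146 118 143 155 137 138 192 222]
 [224 220 181 124  99 105 123 106 107 169 215]
 [223 215 175 121  95  93  94 108 115 176 217]
 [223 219 186 129  90  99 120 141 147 195 223]
 [223 224 207 166 118 128 148 157 175 213 226]
 [227 228 224 210 186 176 178 191 212 224 227]
 [227 228 228 228 225 217 216 224 230 229 229]
 [227 228 229 228 228 229 229 229 230 228 229]]
top [261.46 238.67] [0.6113 0.1277 0.118 ] [  0.9 179.4]
pred [0.6105 0.1285 0.118 ] [261.2 239. ]
[[157 163 164 163 164 163 159 152 162 176 179 183 192]
 [165 163 162 164 165 167 167 164 165 153 142 147 160]
 [163 162 162 165 167 166 164 164 163 165 164 165 160]
 [162 162 164 165 162 161 160 163 163 163 165 163 163]
 [163 161 157 144 143 152 153 149 149 161 164 164 164]
 [152 144 133 110 114 123 125 119 124 146 155 162 167]
 [143 118 106  91  87  85  91  92 101 121 144 160 168]
 [141 100  80  90  98  99  99  99  91  97 135 162 169]
 [150 115 100 106 109 110 113 119 110 110 145 166 167]
 [161 152 138 131 127 123 129 136 136 147 161 167 166]
 [163 161 159 156 154 149 150 157 161 168 166 167 167]
 [162 162 162 164 161 162 163 166 167 168 166 165 168]
 [163 162 163 161 162 163 166 167 166 166 165 167 155]]
side [291.02 282.78] [0.6113 0.1274 0.118 ] [  1. 179.]
pred [0.6105 0.1285 0.118 ] [291.2 283.2]
```

>>> {"op": "step_arm", "data": {
  "targets": [
    {"tx":0,"ty":0,"tz":2,"turn":0},
    {"tx":0,"ty":0,"tz":5,"turn":0},
    {"tx":0,"ty":0,"tz":9,"turn":0},
    {"tx":0,"ty":0,"tz":12,"turn":0},
    {"tx":0,"ty":0,"tz":13,"turn":0},
    {"tx":2,"ty":-2.7,"tz":13,"turn":0},
    {"tx":4.5,"ty":-6,"tz":13,"turn":0},
    {"tx":7,"ty":-9.4,"tz":13,"turn":0},
    {"tx":9.5,"ty":-12.8,"tz":13,"turn":0},
    {"tx":12,"ty":-16.2,"tz":13,"turn":0},
    {"tx":13.6,"ty":-18.4,"tz":13,"turn":0},
    {"tx":14.3,"ty":-19.3,"tz":13,"turn":0}
  ]
}}

```text
clock: 21.0
tcp_pos: [0.61, 0.1251, 0.228]
tool_rot: [0.818, 0.575, -0.001, -0.001]
wrist_force: [-0.5, 0.1, -1.4]
width: 0.017
gripper_force: 39.2
```

>>> {"op": "step_arm", "data": {
  "targets": [
    {"tx":0,"ty":0,"tz":0,"turn":0},
    {"tx":0,"ty":0,"tz":0,"turn":0},
    {"tx":0,"ty":0,"tz":0,"turn":0},
    {"tx":0,"ty":0,"tz":0,"turn":0}
  ]
}}

```text
clock: 21.4
tcp_pos: [0.6088, 0.1293, 0.2301]
tool_rot: [0.817, 0.577, -0.0, -0.0]
wrist_force: [1.2, 0.1, -1.1]
width: 0.0169
gripper_force: 39.2
```

Run:
```python
from h import *
p,d=get_image("side");p1,d1=get_image("top")
s=ctrl.observe();print(s["tcp_pos"],s["tool_rot"],s["wrist_force"],s["width"])
np.savez("pin.npz",p=p,d=d,p1=p1,d1=d1)
c=p[160:310,220:380,::-1];cv2.imwrite("pics/pin.png",cv2.resize(c,(640,600),interpolation=2))
P=cloud("side",d);m=(np.abs(P[...,0]-.611)<.03)&(np.abs(P[...,1]-.128)<.03)&(P[...,2]>.125)&(P[...,2]<.215)
from scipy.optimize import least_squares
Q=P[m];print(len(Q),Q[:,2].min())
for z0,z1,R in((.15,.17,.006),(.17,.195,.006),(.13,.15,.005)):
    B=Q[(Q[:,2]>z0)&(Q[:,2]<z1)]
    if len(B)>5:
        r=least_squares(lambda c:np.hypot(B[:,0]-c[0],B[:,1]-c[1])-R,[.611,.125],loss="soft_l1",f_scale=.001);print(z0,z1,len(B),r.x.round(4),np.abs(r.fun).mean().round(4))
print(proj("side",[.611,.128,.136]),proj("side",[.611,.128,.118]))
```

```text
[0.60914067 0.12894249 0.23024113] [ 8.16617458e-01  5.77179280e-01  6.55270850e-05 -3.65790677e-05] [ 0.2765757   0.64631803 -0.60259234] 0.01725731372434608
309 0.13504190884238954
0.15 0.17 56 [0.6066 0.1265] 0.001
0.17 0.195 73 [0.6065 0.127 ] 0.001
0.13 0.15 32 [0.6067 0.1271] 0.001
[291.10810352 274.74347801] [291.08154396 282.99182282]
```

View pics/pin.png

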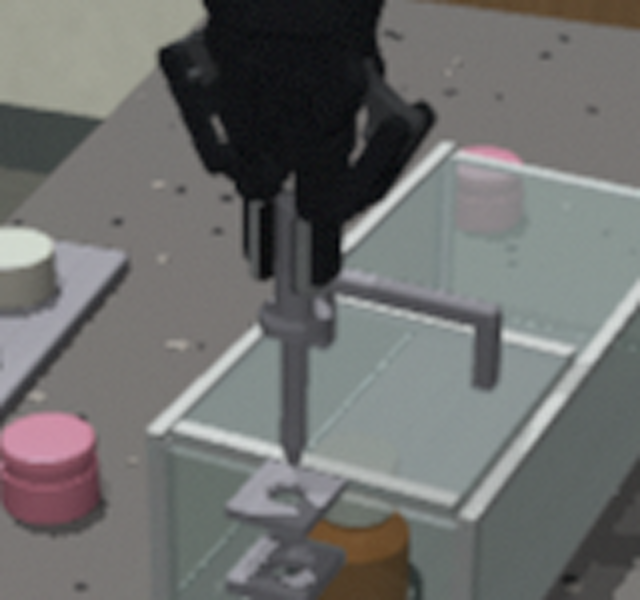

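The pin hangs vertical, with its tip at crop (293,462). The eyelet is at about (284,492), and the tip is about 4 mm off in x. I correct and measure again.

>>> {"op": "step_arm", "data": {
  "targets": [
    {"tx":0.4,"ty":0.1,"tz":-0.5,"turn":0},
    {"tx":0.4,"ty":0.1,"tz":-0.8,"turn":0},
    {"tx":0.4,"ty":0.1,"tz":-0.8,"turn":0},
    {"tx":0.4,"ty":0.1,"tz":-0.8,"turn":0},
    {"tx":0.4,"ty":0.1,"tz":-0.8,"turn":0}
  ]
}}

```text
clock: 22.0
tcp_pos: [0.6137, 0.1288, 0.2221]
tool_rot: [0.817, 0.576, -0.0, -0.0]
wrist_force: [-0.1, -1.1, -1.2]
width: 0.0167
gripper_force: 39.2
```

Run:
```python
from h import *
from scipy.optimize import least_squares
s=ctrl.observe();print(s["tcp_pos"],s["wrist_force"])
for n in("side","top"):
    p,d=get_image(n)
    P=cloud(n,d);Q=P[(np.abs(P[...,0]-.611)<.025)&(np.abs(P[...,1]-.128)<.025)&(P[...,2]>.124)&(P[...,2]<.19)];print(n,len(Q))
    if len(Q)<20: continue
    for z0,z1,R in((.14,.165,.006),(.165,.188,.006)):
        B=Q[(Q[:,2]>z0)&(Q[:,2]<z1)]
        if len(B)>5:
            r=least_squares(lambda c:np.hypot(B[:,0]-c[0],B[:,1]-c[1])-R,[.611,.125],loss="soft_l1",f_scale=.001);print(z0,z1,len(B),r.x.round(4),np.abs(r.fun).mean().round(4))
    if n=="side":
        cv2.imwrite("pics/pin2.png",cv2.resize(p[230:310,250:330,::-1],(560,560),interpolation=2))
```

```text
[0.61365444 0.12881667 0.22207203] [-0.12429207 -1.08053821 -1.17623033]
side 195
0.14 0.165 81 [0.6117 0.1265] 0.0011
0.165 0.188 76 [0.6114 0.1264] 0.001
top 1
```

View pics/pin2.png

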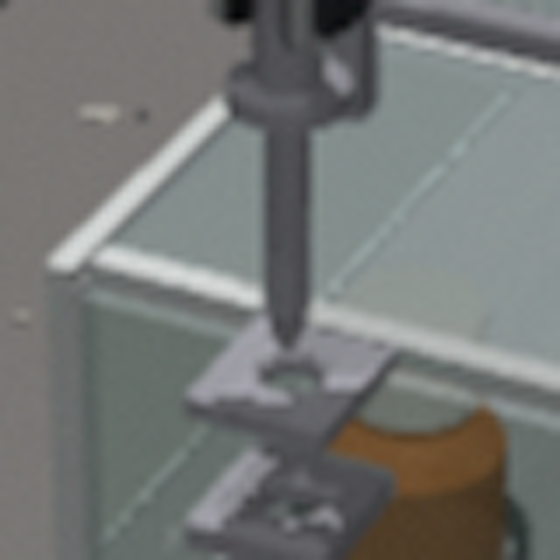

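The tip is at crop (288,347) and lined up over the eyelet centre at (292,378). I'm inserting.

>>> {"op": "step_arm", "data": {
  "targets": [
    {"tx":0,"ty":0.05,"tz":-0.6,"turn":0},
    {"tx":0,"ty":0.05,"tz":-1.2,"turn":0},
    {"tx":0,"ty":0.05,"tz":-1.8,"turn":0},
    {"tx":0,"ty":0.05,"tz":-2.4,"turn":0},
    {"tx":0,"ty":0.05,"tz":-3,"turn":0},
    {"tx":0,"ty":0.05,"tz":-3,"turn":0}
  ]
}}

```text
clock: 22.7
tcp_pos: [0.6127, 0.1293, 0.1904]
tool_rot: [0.817, 0.577, -0.001, -0.001]
wrist_force: [-0.6, 0.2, -0.4]
width: 0.0169
gripper_force: 39.2
```

>>> {"op": "step_arm", "data": {
  "targets": [
    {"tx":0,"ty":0,"tz":-0.6,"turn":0},
    {"tx":0,"ty":0,"tz":-1.2,"turn":0},
    {"tx":0,"ty":0,"tz":-1.8,"turn":0},
    {"tx":0,"ty":0,"tz":-2.4,"turn":0},
    {"tx":0,"ty":0,"tz":-3,"turn":0},
    {"tx":0,"ty":0,"tz":-3,"turn":0}
  ]
}}

```text
clock: 23.3
tcp_pos: [0.6127, 0.1293, 0.1606]
tool_rot: [0.817, 0.577, -0.001, -0.001]
wrist_force: [-0.8, 0.2, -1.4]
width: 0.0175
gripper_force: 39.2
```

>>> {"op": "step_arm", "data": {
  "targets": [
    {"tx":0,"ty":0,"tz":-0.6,"turn":0},
    {"tx":0,"ty":0,"tz":-1.2,"turn":0},
    {"tx":0,"ty":0,"tz":-1.6,"turn":0},
    {"tx":0,"ty":0,"tz":-1.9,"turn":0},
    {"tx":0,"ty":0,"tz":-2.1,"turn":0},
    {"tx":0,"ty":0,"tz":-2.1,"turn":0},
    {"tx":0,"ty":0,"tz":-2.1,"turn":0}
  ]
}}

```text
clock: 24.0
tcp_pos: [0.6138, 0.1294, 0.1413]
tool_rot: [0.817, 0.577, 0.0, 0.0]
wrist_force: [-0.3, 0.3, -1.4]
width: 0.0166
gripper_force: 39.2
```

Not yet in contact, so I go a little lower until the force rises.

>>> {"op": "step_arm", "data": {
  "targets": [
    {"tx":0,"ty":0,"tz":-0.1,"turn":0},
    {"tx":0,"ty":0,"tz":-0.2,"turn":0},
    {"tx":0,"ty":0,"tz":-0.3,"turn":0},
    {"tx":0,"ty":0,"tz":-0.3,"turn":0},
    {"tx":0,"ty":0,"tz":-0.3,"turn":0}
  ]
}}

```text
clock: 24.5
tcp_pos: [0.6141, 0.1294, 0.1407]
tool_rot: [0.817, 0.577, 0.001, 0.0]
wrist_force: [-3.4, -0.6, 9.3]
width: 0.0171
gripper_force: 40.3
```

Seated: contact comes at the predicted height. I open and retreat.

>>> {"op": "step_arm", "data": {
  "targets": [
    {"tx":0,"ty":0,"tz":0,"turn":0},
    {"tx":0,"ty":0,"tz":0,"turn":0},
    {"tx":0,"ty":0,"tz":0,"turn":0},
    {"tx":0,"ty":0,"tz":0,"turn":0},
    {"tx":0,"ty":0,"tz":3,"turn":0},
    {"tx":0,"ty":0,"tz":7,"turn":0},
    {"tx":0,"ty":0,"tz":12,"turn":0},
    {"tx":-5,"ty":0,"tz":14,"turn":0},
    {"tx":-10,"ty":0,"tz":14,"turn":0},
    {"tx":-15,"ty":0,"tz":14,"turn":0},
    {"tx":-15,"ty":0,"tz":14,"turn":0},
    {"tx":-15,"ty":0,"tz":14,"turn":0}
  ],
  "jaw": 5
}}

```text
clock: 25.7
tcp_pos: [0.4625, 0.1295, 0.278]
tool_rot: [0.817, 0.577, 0.0, 0.0]
wrist_force: [0.3, 1.0, 0.5]
width: 0.0495
gripper_force: 0.0
```

Run:
```python
from h import *
p,d=get_image("side");p1,d1=get_image("top")
s=ctrl.observe();print(s["tcp_pos"],s["wrist_force"],s["clock"])
cv2.imwrite("pics/end.png",np.hstack([cv2.resize(p[200:320,230:350,::-1],(400,400),interpolation=2),cv2.resize(p1[200:300,225:325,::-1],(400,400),interpolation=2)]))
from scipy.optimize import least_squares
P=cloud("side",d);Q=P[(np.abs(P[...,0]-.611)<.04)&(np.abs(P[...,1]-.128)<.04)&(P[...,2]>.1)&(P[...,2]<.19)]
print(Q[:,2].max())
for z0,z1 in((.13,.15),(.155,.175)):
    B=Q[(Q[:,2]>z0)&(Q[:,2]<z1)];r=least_squares(lambda c:np.hypot(B[:,0]-c[0],B[:,1]-c[1])-.009,[.611,.125],loss="soft_l1",f_scale=.001);print(z0,len(B),r.x.round(4))
P=cloud("top",d1);m=(np.abs(P[...,0]-.6)<.05)&(np.abs(P[...,1]-.002)<.06)&(P[...,2]>.15)&(P[...,2]<.17);print("handle",P[m].mean(0),m.sum())
```

```text
[0.46495308 0.12938087 0.27877118] [ 0.27186372 -0.4590933   0.51426292] 25.8
0.18162883155838294
0.13 95 [0.6122 0.1268]
0.155 92 [0.612  0.1265]
handle [ 0.5959468  -0.00078899  0.16078262] 179
```

View pics/end.png

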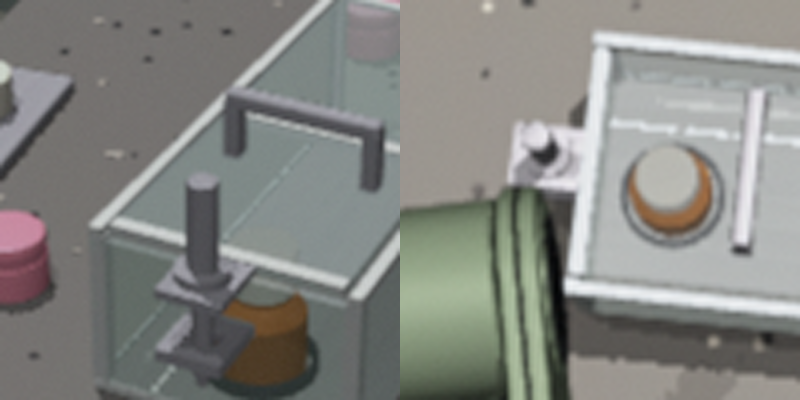

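The pin is upright through the eyelet and lug with its collar on the tab (top at 0.181). The vial is in its ring and the door is shut. I hand in.

```bash
python3 -c "
from bench import ticket
print(ticket.hand_in())"
```

```text
the job is handed in; nothing more can be done
None
```

The job is handed in at about 26 s (no verdict was returned): in the last images the vial stands upright in the nest about 2 mm off centre, the door is fully shut, and the locking pin is seated through the eyelet and lug.

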